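Close the button tin with its pincushion lid, then lift off only the cover

TASK

Close the button tin: pick up the stacked pair of lids by the red knob, lower the pair level into the tin and let go only once the inner pincushion lid sits on its ledge. Then take the brass cover by its collar, lift it alone straight up clear of the red knob and finish while still holding it there, level and still, so that I can reach the pins; the inner lid must stay seated in the tin. Keep the cover on the inner lid until the inner lid is seated, do not shove or tip the tin, and leave everything else on the table alone.

Things in the scene. Friction and masses are not known exactly. Their poses are not given: they have to be found in the camera images.
- tin: Open round blue tin with thin white ribs, loose on the table (about 0.6 kg), outer diameter 96 mm, 60 mm high; origin at the centre of its underside, z up. Round bore 90 mm across; a ring ledge inside, 45 mm above the underside, carries the inner lid; coloured buttons lie below it.
- tin_seat (a point): Centre of the tin's ledge, 45 mm above the tin's underside and 15 mm below its rim: where the centre of the inner lid's underside comes to sit.
- lid: Inner lid, loose (about 0.14 kg): pale wooden disc 82 mm across, 5 mm thick, with a blue pincushion ring, a shoulder 44 mm across up to 13 mm, a boss 30 mm across up to 18 mm and on it an upright red round knob 18 mm across ending 74 mm above the underside. Origin at the centre of its underside, z up. Starts on the table with the cover stacked on its shoulder.
- lid_seat (a point): Centre of the inner lid's underside. The disc enters the tin's bore with 4 mm to spare all round.
- knob (a point): On the axis of the red knob, 59 mm above the inner lid's underside, 15 mm below the knob's top. With the cover stacked on the lid the knob is free from 40 mm (42 mm once on the tin) up to 74 mm above that underside.
- cover: Brass outer cover, loose (about 0.09 kg): round plate 108 mm across, 3 mm thick, with a skirt (104 mm across inside) hanging 10 mm below it and in the middle an upright open collar with dark grooves, 44 mm across outside, 34 mm inside, its top 27 mm above the plate's underside. The red knob stands up through the collar and about 32 mm out of it. Origin at the centre of the plate's underside, z up.
- cover_under (a point): Centre of the underside of the cover's plate. Stacked, the plate rests on the inner lid's shoulder, 13 mm above that lid's underside, so lifting the knob lifts both. On the tin the plate rests on the rim (skirt outside, about 3 mm to spare all round), 2 mm clear of the shoulder, so the cover lifts off by itself.
- collar (a point): On the collar's axis, 17 mm above the plate's underside, 10 mm below the collar's top: where to grip the cover (44 mm across).
- red_spool: Bystander: spool of red thread standing, 30 mm across, 52 mm high; origin at its underside.
- green_spool: Bystander: spool of green thread standing, 30 mm across, 52 mm high; origin at its underside.
- tape: Bystander: round teal tape measure, 52x74x18 mm; origin at its underside.
- weight: Bystander: steel pattern weight, a disc 45 mm across, 13 mm high; origin at its underside.
- oil: Bystander: small oil bottle with red spout standing, 29 mm across, 92 mm high; origin at its underside.
- travel_mug: Bystander, fixed: tall pink travel mug with a side handle at the left front of the table, 86x113 mm, 204 mm high; origin at its underside. Swing over or round it.

How it is judged:
By the outcome, as a careful person would: the job done as asked, in the order asked, and still so for the second after the job is handed in, while the arm keeps its last pose, push and grip.
It also fails if it takes over 48 s, if anything falls off the work surface, if the arm or the gripper's body presses on something with over 40 N, if the wrist force passes 120 N, or if a joint passes its speed limit or range.

ROBOT

A 7-joint arm with a two-finger parallel gripper is mounted at the origin on a cart in front of the work surface, level with it; the furniture and walls round the work are solid. World frame = base frame: x ahead of the robot, y to its left, z up, the work surface at z = 0. Lengths are in mm, angles in rad, forces in N, time in s.
With the tool pointing down it reaches from about 425 to 1025 mm from the base axis. Payload 9.4 kg.
Tool frame: the origin (TCP) lies between the finger pads; the fingertips stand 22 mm ahead of it and the grasp point (between the pads) lies 3 mm ahead of it; z points along the fingers, y is the line along which they close (so a half turn about z gives the same grasp; the last joint's range is limited). The gripper opens to 85 mm and grips with 20 to 120 N. Pads are 22 mm wide; open, the fingers measure 114 mm over their backs; the gripper's body (76 mm by 85 mm) begins 54 mm behind the grasp point. The pads swing forward as they close: fully open they stand 13 mm farther back than shut.
Start: joints at [-0.077, 0.599, -0.003, 1.599, 0.002, 0.943, -0.08], TCP at [724.999, -0.006, 253.275] pointing down, gripper open.
Joint ranges: [-2.57, 2.57], [-0.35, 1.97], [-1.29, 1.29], [0.11, 2.56], [-1.05, 4.19], [0.11, 1.86], [-2.63, 2.63]. Speed limits (rad/s): [2.22, 2.22, 3.01, 3.01, 3.14, 3.14, 3.14].

INTERFACE

Orientations are given as a 3x3 rotation matrix whose columns are the frame's x, y, z axes.
In Python, from workcell import * gives the robot as it stands.
- The arm moves only by the shell command python3 -m creep 'ROWS' [FORCE]. ROWS is JSON, a list of rows, each a list of 7 numbers: the shift along the world's x, y, z in m, then the turn, a rotation vector about the world's x, y, z in degrees, then the closure in counts, from 0 (fully open) to 255 (shut). In form: [[dx, dy, dz, wx, wy, wz, claw], ...]. A call has 1 to 20 rows; each row shifts and turns the commanded pose from where the row before left it; what a row does not reach is not made up. A row lasts 1/8 s, in which the tool goes at most 62.5 mm and 10.7 degrees, less where a joint would pass 70% of its speed; a pose out of reach is approached as far as the arm can. A call with a gripper value outside its range is refused whole. The fingers move at their own pace and stop on an object; FORCE is the grip in N (left out, the last holds). Time passes only in rows, so rows that do not move let the fingers close. It gives the time, the measured TCP pose, the force, the opening and the grip force at its end, in the units of the state.
- get_obs(): the state, without advancing time (a new reading comes with each control period).
- capture(name): name is "scene" or "side" or "wrist"; returns the picture (384x512x3 uint8, red, green, blue); there is no depth.
- camera_params(name): a dict with "vfov" (degrees; the focal length in pixels is half the picture's height over the tangent of half this angle, whatever the lens; pixels are square), "cx", "cy" (the principal point, pixels), "distortion" ([k1, k2, p1, p2, k3] as OpenCV has them; the pictures are not rectified), "R" (3x3) and "t" (3): a world point X has camera coordinates R X + t; the wrist camera has in their place "T_tool_cam" (4x4, takes a point from camera to tool coordinates, whose origin is the TCP and whose axes are the flange's). Camera axes: x right, y down, z forward; pixel columns grow to the right and rows downward; lengths in mm; the calibration is good to about 2 mm. A picture is of the moment at which its call begins: read the wrist's pose just before it. camera_params takes no time and is no camera call.
- close_job(): hands the job in; it is judged then, once.
The state is a dict: "clock": time; "joint_pos": joint angles; "dq": joint speeds; "joint_efforts": joint torques, N m; "tool_pos": TCP position; "eef_rot": TCP orientation; "force": force on the tool from outside, world axes, zero at the start; "wrist_torque": the same for the moment, N m; "gripper_width": finger opening in mm; "finger_force": force on a finger pad.
Only numpy, scipy, OpenCV 4.12 (cv2) and the standard library are available. Lean on these libraries where they do the work, as an engineer would, in place of code of your own. Each camera call takes 0.05 s, during which the arm holds its last target. There are 200 camera calls.

## Working session

There is one attempt and no reset: what is moved stays moved. The work goes in short steps, Python scripts to look and compute and a shell command to move; the robot and the scene stay as the last step left them, time stands still between calls to the robot, and variables do not carry over. Pictures are saved under pics/ and viewed, at most 10 in all, crops included, and the job is handed in when it is done.

```bash
ls; mkdir -p pics; python3 - <<'E'
from workcell import *
import cv2,numpy as np
o=get_obs();print(o['tool_pos'],o['eef_rot'],o['clock'],o['gripper_width'])
a=capture("scene");b=capture("side")
cv2.imwrite("pics/scene.png",a[:,:,::-1]);cv2.imwrite("pics/side.png",b[:,:,::-1])
for n in("scene","side","wrist"):print(n,camera_params(n))
E
```

```text
pics
[ 7.24574864e+02 -1.89074322e-02  2.52432523e+02] [[-5.40746045e-05  9.99998854e-01 -1.51286938e-03]
 [ 9.99999991e-01  5.38921163e-05 -1.20664417e-04]
 [-1.20582747e-04 -1.51287589e-03 -9.99998848e-01]] 0.0 85.63136948849309
scene {'vfov': 54.11553069090028, 'cx': 260.5466764758258, 'cy': 197.0208344093068, 'distortion': array([-0.02812701,  0.        ,  0.        ,  0.        ,  0.        ]), 'R': array([[-0.76592471, -0.64288381,  0.00772961],
       [-0.38957632,  0.45450584, -0.80103354],
       [ 0.51145834, -0.61654265, -0.59856956]]), 't': array([ 420.72971793,  200.31144011, 1120.80540768])}
side {'vfov': 44.79317393030506, 'cx': 262.03024691303597, 'cy': 193.77716688259144, 'distortion': array([-0.00229207,  0.        ,  0.        ,  0.        ,  0.        ]), 'R': array([[ 0.51895742,  0.85470199,  0.01294958],
       [ 0.35585396, -0.20224349, -0.91239549],
       [-0.77720728,  0.47810257, -0.40910485]]), 't': array([-332.47123538, -103.55041231, 1795.55795733])}
wrist {'vfov': 59.01339413803202, 'cx': 256.57304257202236, 'cy': 193.70220304349908, 'distortion': array([-0.09967841,  0.        ,  0.        ,  0.        ,  0.        ]), 'T_tool_cam': array([[-1.01517989e-04, -9.63299362e-01, -2.68429373e-01,
         6.87494822e+01],
       [ 9.99999339e-01,  2.09528514e-04, -1.13011703e-03,
        -5.92369119e-01],
       [ 1.14488462e-03, -2.68429310e-01,  9.63298705e-01,
        -1.19981079e+02],
       [ 0.00000000e+00,  0.00000000e+00,  0.00000000e+00,
         1.00000000e+00]])}
```

View pics/scene.png

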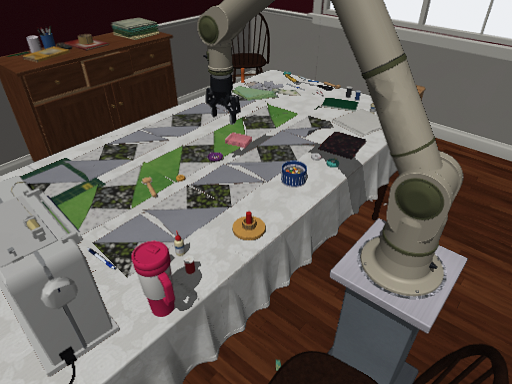

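View pics/side.png

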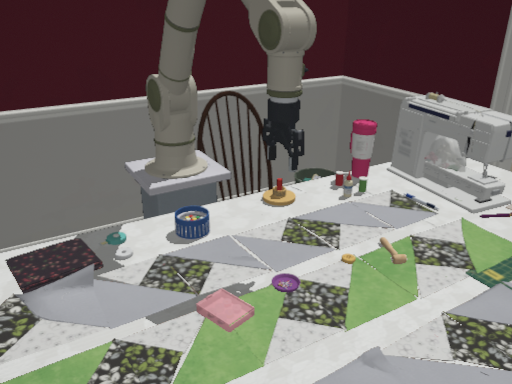

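Scene view: stacked lids' knob top is at about (249,212) with the plate around (249,229), and the tin rim centre at about (294,168). Side view: knob top at about (280,181), tin rim at about (192,215).

```bash
cat > h.py <<'E'
from workcell import *
import cv2,numpy as np
def cam(n,o=None):
    p=camera_params(n);f=192/np.tan(np.radians(p['vfov']/2))
    K=np.array([[f,0,p['cx']],[0,f,p['cy']],[0,0,1.]])
    if n=="wrist":
        T=np.eye(4);T[:3,:3]=o['eef_rot'];T[:3,3]=o['tool_pos']
        W=np.linalg.inv(T@p['T_tool_cam']);R,t=W[:3,:3],W[:3,3]
    else:R,t=p['R'],p['t']
    return K,np.array(p['distortion']),R,t
def onz(c,uv,z):
    K,d,R,t=c
    q=cv2.undistortPoints(np.array([[uv]],float),K,d)[0,0]
    C=-R.T@t;v=R.T@np.array([q[0],q[1],1]);return (C+v*(z-C[2])/v[2]).round(1)
def proj(c,X):
    K,d,R,t=c
    return cv2.projectPoints(np.array(X,float).reshape(-1,3),cv2.Rodrigues(R)[0],t,K,d)[0].reshape(-1,2)
E
python3 - <<'E'
from h import *
s=cam("scene");e=cam("side")
print("knob",onz(s,(249,212),74),onz(e,(280,180),74))
print("tin",onz(s,(294,168),60),onz(e,(192,215),60))
print("plate",onz(s,(249,227),16),onz(e,(279,197),16))
E
```

```text
knob [448.1 178.6  74. ] [457.4 177.6  74. ]
tin [ 505.3 -145.3   60. ] [ 521.6 -155.7   60. ]
plate [444.5 183.6  16. ] [460.2 173.8  16. ]
```

```bash
python3 -m creep '[[-0.053,-0.0375,-0.016,0,0,0,0],[-0.053,-0.0375,-0.016,0,0,0,0],[-0.053,-0.0375,-0.016,0,0,0,0],[-0.053,-0.0375,-0.017,0,0,0,0],[0,0,0,0,0,0,0],[0,0,0,0,0,0,0],[0,0,0,0,0,0,0]]' 40; cat > look.py <<'E'
from h import *;import sys,pickle
o=get_obs();a=capture("wrist");cv2.imwrite(f"pics/{sys.argv[1]}.png",a[:,:,::-1]);pickle.dump((o,a),open(sys.argv[1]+".pkl","wb"))
print(o['tool_pos'].round(1),o['clock'],o['eef_rot'].round(4).tolist())
E
python3 look.py tin1
```

```text
clock: 0.98
tool_pos: [528.5, -139.1, 192.8]
eef_rot: [[-0.002, 1.0, 0.001], [1.0, 0.002, 0.0], [0.0, 0.001, -1.0]]
force: [-0.0, 0.9, -1.2]
gripper_width: 85.3
finger_force: 0.0
[ 528.5 -139.1  192.8] 0.975 [[-0.0017, 1.0, 0.0013], [1.0, 0.0017, 0.0002], [0.0002, 0.0013, -1.0]]
```

View pics/tin1.png

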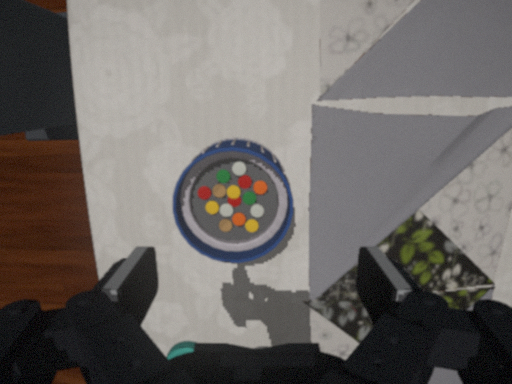

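The wrist view shows the tin, with its rim ellipse centred at about (234,200) and a radius of about 60 px. It is clear of the fingers. I'll fit its silhouette.

```bash
cat > fit.py <<'E'
from h import *;import pickle
from scipy.optimize import least_squares
def fit(name,mask,rings,x0,dz=0):
    """rings: list of (radius,z); fits silhouette hull of the stacked rings to the mask's hull"""
    o,a=pickle.load(open(name+".pkl","rb"));c=cam("wrist",o)
    hsv=cv2.cvtColor(a,cv2.COLOR_RGB2HSV);m=mask(hsv).astype(np.uint8)
    m=cv2.morphologyEx(m,cv2.MORPH_OPEN,np.ones((3,3)))
    p=proj(c,[*x0,rings[0][1]])[0]
    n,l,s,ce=cv2.connectedComponentsWithStats(m)
    k=min((i for i in range(1,n) if s[i,4]>150),key=lambda i:np.hypot(*(ce[i]-p)))
    h=cv2.convexHull(cv2.findContours((l==k).astype(np.uint8),0,cv2.CHAIN_APPROX_NONE)[0][0])[:,0].astype(float)
    th=np.linspace(0,2*np.pi,90)
    def res(v):
        P=np.vstack([proj(c,np.c_[v[0]+r*np.cos(th),v[1]+r*np.sin(th),0*th+z]) for r,z in rings])
        H=cv2.convexHull(P.astype(np.float32))
        return [cv2.pointPolygonTest(H,tuple(map(float,q)),True)-v[2] for q in h]
    r=least_squares(res,[*x0,0],loss="soft_l1",diff_step=1e-4)
    print(name,"xy",r.x.round(2),"rms px",np.sqrt(np.mean(np.square(res(r.x)))).round(2),"area",s[k,4],"bbox",s[k,:4],"pts",len(h))
    return r.x
E
python3 - <<'E'
from fit import *
fit("tin1",lambda h:(h[...,0]>105)&(h[...,0]<128)&(h[...,1]>90)&(h[...,2]>35),[(48,60),(48,0)],(513,-150))
E
python3 -m creep '[[-0.0225,0.06,0.012,0,0,0,0],[-0.0225,0.06,0.0,0,0,0,0],[-0.0225,0.06,0,0,0,0,0],[-0.01,0.06,0,0,0,0,0],[0,0.06,0,0,0,0,0],[0,0.018,0,0,0,0,0],[0,0,0,0,0,0,0],[0,0,0,0,0,0,0],[0,0,0,0,0,0,0]]'
python3 look.py lid1
```

```text
tin1 xy [ 509.6  -153.57    2.79] rms px 0.5 area 965 bbox [193 197 100  65] pts 22
clock: 2.15
tool_pos: [451.7, 170.8, 204.1]
eef_rot: [[0.002, 1.0, -0.0], [1.0, -0.002, -0.001], [-0.001, -0.0, -1.0]]
force: [-0.9, -0.5, 0.4]
gripper_width: 85.4
finger_force: 0.0
[451.7 170.8 204.1] 2.15 [[0.0025, 1.0, -0.0002], [1.0, -0.0025, -0.0006], [-0.0006, -0.0002, -1.0]]
```

View pics/lid1.png

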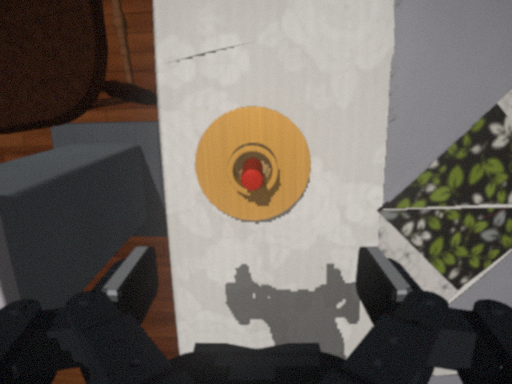

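The plate is centred at about (253,163) and the knob top is at about (252,179). The tin mask only caught part of the tin, so I'll loosen it and fit both.

```bash
python3 - <<'E'
from fit import *
bl=lambda h:(h[...,0]>100)&(h[...,0]<135)&(h[...,1]>80)&(h[...,2]>12)
fit("tin1",bl,[(48,60),(48,0)],(510,-153))
br=lambda h:(h[...,0]>8)&(h[...,0]<28)&(h[...,1]>120)&(h[...,2]>100)
fit("lid1",br,[(54,16),(54,3)],(452,178))
rd=lambda h:((h[...,0]<6)|(h[...,0]>174))&(h[...,1]>160)&(h[...,2]>60)
fit("lid1",rd,[(9,74),(9,40)],(452,178))
rt=lambda h:((h[...,0]<6)|(h[...,0]>174))&(h[...,1]>160)&(h[...,2]>165)
fit("lid1",rt,[(9,74)],(452,178))
o,a=pickle.load(open("tin1.pkl","rb"));print(cv2.cvtColor(a,cv2.COLOR_RGB2HSV)[200,[168,172,174,176,178,180,184,186,188,190,280,284,287,290,292,294,296]].tolist())
E
```

```text
tin1 xy [ 508.9  -152.88    1.71] rms px 0.5 area 1961 bbox [174 141 119 122] pts 39
lid1 xy [447.16 180.54   1.37] rms px 0.19 area 9058 bbox [196 107 114 113] pts 47
lid1 xy [447.19 182.03   0.63] rms px 0.65 area 450 bbox [242 159  20  31] pts 12
lid1 xy [446.71 182.04   2.8 ] rms px 0.4 area 258 bbox [242 170  19  17] pts 15
[[19, 16, 178], [120, 10, 147], [110, 123, 116], [112, 86, 77], [113, 54, 57], [138, 17, 75], [160, 10, 148], [159, 12, 155], [158, 8, 129], [20, 10, 78], [159, 12, 152], [165, 10, 155], [138, 12, 103], [110, 140, 106], [114, 70, 123], [17, 13, 171], [19, 12, 177]]
```

Checks agree: the two lid fits are within 1.5 mm of each other, and the residual scale is about 1–1.5 px. I'll use knob ≈ (447,181.5) and tin ≈ (509,−153), and descend to TCP z 66.

```bash
python3 -m creep '[[-0.0045,0.0105,-0.02,0,0,0,0],[0,0,-0.04,0,0,0,0],[0,0,-0.04,0,0,0,0],[0,0,-0.025,0,0,0,60],[0,0,-0.012,0,0,0,90],[0,0,0,0,0,0,90],[0,0,0,0,0,0,90]]'
```

```text
clock: 3.08
tool_pos: [447.6, 182.9, 67.9]
eef_rot: [[0.001, 1.0, 0.001], [1.0, -0.001, 0.0], [0.0, 0.001, -1.0]]
force: [0.0, 1.1, -0.2]
gripper_width: 55.5
finger_force: 0.0
```

```bash
python3 -m creep '[[0,-0.001,-0.001,0,0,0,150],[0,0,0,0,0,0,200],[0,0,0,0,0,0,255],[0,0,0,0,0,0,255],[0,0,0,0,0,0,255],[0,0,0,0,0,0,255]]' 60
```

```text
clock: 3.82
tool_pos: [447.5, 182.0, 66.6]
eef_rot: [[0.0, 1.0, 0.001], [1.0, -0.0, 0.0], [0.0, 0.001, -1.0]]
force: [0.5, -0.1, 6.8]
gripper_width: 16.4
finger_force: 58.4
```

```bash
python3 -m creep '[[0,0,0.008,0,0,0,255],[0,0,0.02,0,0,0,255],[0,0,0.03,0,0,0,255],[0,0,0.035,0,0,0,255],[0,0,0.012,0,0,0,255],[0,0,0,0,0,0,255],[0,0,0,0,0,0,255]]'; python3 look.py lift1;python3 - <<'E'
from fit import *
rd=lambda h:((h[...,0]<6)|(h[...,0]>174))&(h[...,1]>160)&(h[...,2]>60)
br=lambda h:(h[...,0]>8)&(h[...,0]<28)&(h[...,1]>120)&(h[...,2]>100)
fit("lift1",br,[(54,16+105),(54,3+105)],(447,181))
E
```

```text
clock: 4.7
tool_pos: [446.6, 181.8, 170.1]
eef_rot: [[-0.0, 1.0, -0.001], [1.0, 0.0, -0.001], [-0.001, -0.001, -1.0]]
force: [1.2, 0.9, -3.3]
gripper_width: 16.4
finger_force: 58.9
[446.6 181.8 170.1] 4.7 [[-0.0001, 1.0, -0.0014], [1.0, 0.0001, -0.0008], [-0.0008, -0.0014, -1.0]]
lift1 xy [444.83 180.63   2.77] rms px 0.66 area 18648 bbox [157 134 196 153] pts 47
```

View pics/lift1.png

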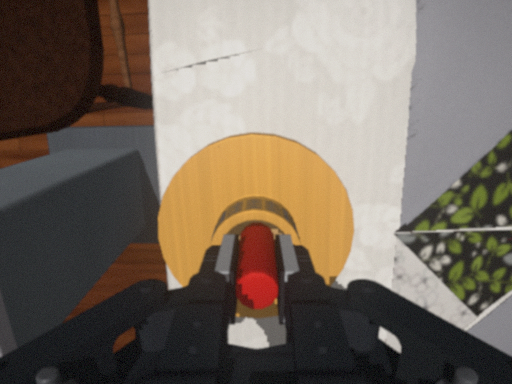

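The pair is held level: cover around (255,230), knob between the pads. I'll carry it over the tin.

```bash
python3 -m creep '[[0.004,-0.02,0,0,0,0,255],[0.007,-0.035,0,0,0,0,255],[0.008,-0.042,0,0,0,0,255],[0.008,-0.042,0,0,0,0,255],[0.008,-0.042,0,0,0,0,255],[0.008,-0.042,0,0,0,0,255],[0.008,-0.042,0,0,0,0,255],[0.006,-0.035,0,0,0,0,255],[0.004,-0.022,0,0,0,0,255],[0.002,-0.012,0,0,0,0,255],[0,0,0,0,0,0,255],[0,0,0,0,0,0,255],[0,0,0,0,0,0,255]]'
```

```text
clock: 6.38
tool_pos: [510.1, -150.8, 171.1]
eef_rot: [[-0.002, 1.0, -0.0], [1.0, 0.002, 0.0], [0.0, -0.0, -1.0]]
force: [-0.2, 0.3, -2.5]
gripper_width: 16.4
finger_force: 58.8
```

```bash
python3 -m creep '[[-0.0005,-0.0017,-0.015,0,0,0,255],[0,0,-0.015,0,0,0,255],[0,0,-0.006,0,0,0,255],[0,0,0,0,0,0,255],[0,0,0,0,0,0,255]]'; python3 - <<'E'
from h import *
o=get_obs();print(o['tool_pos'],o['force'])
ims=[]
th=np.linspace(0,2*np.pi,200)
for n,r in (("scene",(240,120,110,82)),("side",(132,150,120,90))):
    a=capture(n)[:,:,::-1].copy();cv2.imwrite(f"pics/{n}2.png",a);c=cam(n);x,y,w,h=r;S=3.3
    b=cv2.resize(a[y:y+h,x:x+w],(400,300),interpolation=cv2.INTER_CUBIC)
    ims.append(b)
cv2.imwrite("pics/over.png",np.hstack(ims))
E
```

```text
clock: 7.0
tool_pos: [509.7, -153.7, 135.2]
eef_rot: [[0.0, 1.0, 0.0], [1.0, -0.0, -0.0], [-0.0, 0.0, -1.0]]
force: [-0.5, 0.3, -2.8]
gripper_width: 16.1
finger_force: 58.8
[ 509.70384415 -153.74660639  135.15593715] [-0.47629667  0.33282399 -2.80155237]
```

View pics/over.png

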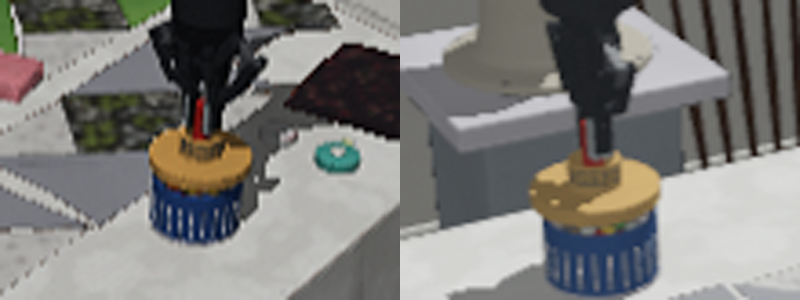

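The pair is just above the tin: plate over the rim, both level, with a slight apparent sideways offset in both views. I'll quantify it with silhouette fits in both cameras.

```bash
python3 - <<'E'
from h import *
from scipy.optimize import least_squares
th=np.linspace(0,2*np.pi,120)
D=[]
for n,r in (("scene",(275,140,50,48)),("side",(165,190,50,52))):
    a=cv2.imread(f"pics/{n}2.png");c=cam(n);h=cv2.cvtColor(a,cv2.COLOR_BGR2HSV)
    x,y,w,hh=r
    R=np.zeros(a.shape[:2],bool);R[y:y+hh,x:x+w]=1
    for nm,m in (("tin",(h[...,0]>100)&(h[...,0]<130)&(h[...,1]>110)),("cov",(h[...,0]>8)&(h[...,0]<26)&(h[...,1]>90)&(h[...,2]>60))):
        k,l,s,ce=cv2.connectedComponentsWithStats((m&R).astype(np.uint8));i=1+np.argmax(s[1:,4]);mm=l==i
        rows=[(v,np.where(mm[v])[0]) for v in range(y,y+hh) if mm[v].sum()>0]
        # widest rows give left/right edges
        L=min(q[1][0] for q in rows);Rr=max(q[1][-1] for q in rows)
        def ext(X,rings):
            P=np.vstack([proj(c,np.c_[X[0]+rr*np.cos(th),X[1]+rr*np.sin(th),0*th+z]) for rr,z in rings]);return P[:,0].min(),P[:,0].max()
        if nm=="tin": e=ext((508.9,-152.9),[(48,60),(48,0)])
        else: e=ext((509.7,-153.7),[(54,84.5),(54,71.5)])
        print(n,nm,"seen",L-.0,Rr,"mid",(L+Rr)/2,"pred",np.round(e,1),"mid",np.mean(e).round(2),s[i])
E
```

```text
scene tin seen 282.0 306 mid 294.0 pred [281.2 307. ] mid 294.11 [282 168  25  18 228]
scene cov seen 281.0 308 mid 294.5 pred [280.4 309. ] mid 294.71 [281 155  28  18 384]
side tin seen 175.0 208 mid 191.5 pred [173.7 209.1] mid 191.38 [175 214  34  25 343]
side cov seen 171.0 209 mid 190.0 pred [170.7 210.3] mid 190.48 [171 195  39  25 650]
```

Both cameras agree with the wrist fit to under 2 mm, so the apparent offset was perspective. Lowering slowly now.

```bash
python3 -m creep '[[0,0.0008,-0.004,0,0,0,255],[0,0,-0.004,0,0,0,255],[0,0,-0.004,0,0,0,255],[0,0,-0.004,0,0,0,255],[0,0,0,0,0,0,255]]'; python3 -m creep '[[0,0,-0.002,0,0,0,255],[0,0,-0.002,0,0,0,255],[0,0,-0.001,0,0,0,255],[0,0,0,0,0,0,255]]'
```

```text
clock: 7.72
tool_pos: [509.4, -152.9, 118.7]
eef_rot: [[-0.0, 1.0, -0.001], [1.0, 0.0, 0.0], [0.0, -0.001, -1.0]]
force: [-0.6, -0.6, -2.1]
gripper_width: 15.8
finger_force: 58.8
clock: 8.22
tool_pos: [509.5, -152.9, 114.0]
eef_rot: [[0.0, 1.0, -0.0], [1.0, -0.0, -0.0], [-0.0, -0.0, -1.0]]
force: [-0.4, 0.0, -2.4]
gripper_width: 16.3
finger_force: 58.8
```

```bash
python3 -m creep '[[0,0,-0.001,0,0,0,255],[0,0,-0.001,0,0,0,255],[0,0,0,0,0,0,255]]'; python3 -m creep '[[0,0,-0.001,0,0,0,255],[0,0,0,0,0,0,255]]'
```

```text
clock: 8.6
tool_pos: [509.6, -152.9, 112.1]
eef_rot: [[-0.0, 1.0, 0.0], [1.0, 0.0, -0.0], [-0.0, 0.0, -1.0]]
force: [-0.7, 0.2, -1.9]
gripper_width: 16.6
finger_force: 58.8
clock: 8.85
tool_pos: [509.8, -153.0, 111.6]
eef_rot: [[0.0, 1.0, 0.001], [1.0, -0.0, -0.0], [-0.0, 0.001, -1.0]]
force: [-1.5, 0.5, 5.9]
gripper_width: 16.6
finger_force: 60.0
```

Contact came at exactly the seated height (TCP 111.6 = 66.6 + 45, +6 N). Releasing.

```bash
python3 -m creep '[[0,0,0,0,0,0,215],[0,0,0,0,0,0,190],[0,0,0,0,0,0,120],[0,0,0,0,0,0,60],[0,0,0,0,0,0,40],[0,0,0.02,0,0,0,40],[0,0,0.04,0,0,0,40],[0,0,0.025,0,0,0,0],[0,0,0,0,0,0,0],[0,0,0,0,0,0,0]]' 40; python3 look.py seat1; python3 - <<'E'
from fit import *
br=lambda h:(h[...,0]>8)&(h[...,0]<28)&(h[...,1]>120)&(h[...,2]>100)
fit("seat1",br,[(54,63),(54,50)],(509,-153))
rd=lambda h:((h[...,0]<6)|(h[...,0]>174))&(h[...,1]>160)&(h[...,2]>60)
fit("seat1",rd,[(9,119),(9,87)],(509,-153))
s=capture("side");t=capture("scene")
f=lambda a,x,y:cv2.resize(a[y:y+90,x:x+100],(400,360),interpolation=cv2.INTER_CUBIC)
w=cv2.resize(pickle.load(open("seat1.pkl","rb"))[1],(320,240))
im=np.hstack([f(s,140,150),f(t,245,110)])
im=np.vstack([im,np.pad(w,((0,0),(0,480),(0,0)))])
cv2.imwrite("pics/seatchk.png",im[:,:,::-1])
E
```

```text
clock: 10.1
tool_pos: [509.3, -152.9, 195.6]
eef_rot: [[-0.0, 1.0, -0.0], [1.0, 0.0, 0.0], [0.0, -0.0, -1.0]]
force: [0.5, -0.1, 0.7]
gripper_width: 85.2
finger_force: 0.0
[ 509.3 -152.9  195.6] 10.1 [[-0.0, 1.0, -0.0004], [1.0, 0.0, 0.0], [0.0, -0.0004, -1.0]]
seat1 xy [ 507.98 -153.86    1.56] rms px 0.22 area 12115 bbox [189 123 136 133] pts 53
seat1 xy [ 509.01 -154.59    2.92] rms px 2.43 area 551 bbox [245 203  26  26] pts 17
```

View pics/seatchk.png

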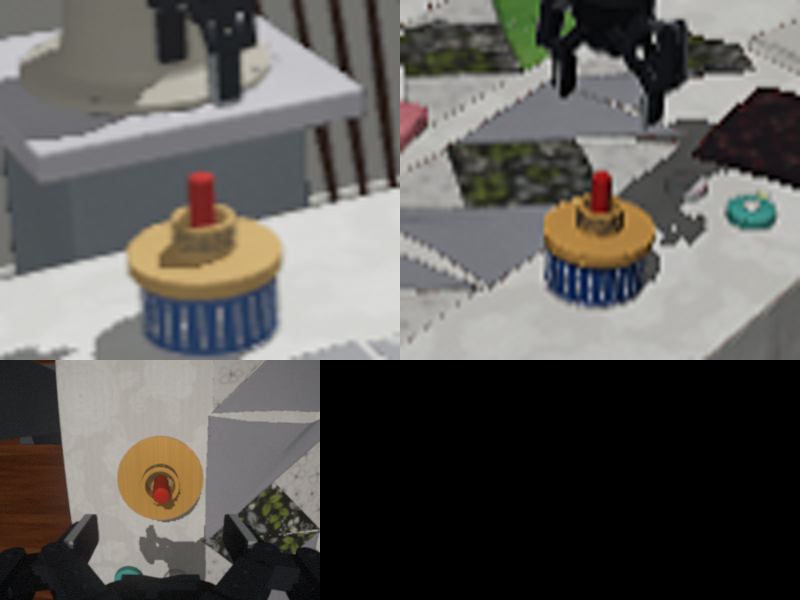

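Lid and cover are seated level: skirt over the rim in both views, knob centred in the collar. Descending onto the collar.

```bash
python3 -m creep '[[-0.001,-0.0005,-0.03,0,0,0,0],[0,0,-0.035,0,0,0,0],[0,0,-0.025,0,0,0,0],[0,0,-0.014,0,0,0,0],[0,0,-0.006,0,0,0,0],[0,0,0,0,0,0,40],[0,0,0,0,0,0,60],[0,0,0,0,0,0,60]]' 40
```

```text
clock: 11.25
tool_pos: [508.9, -153.5, 86.8]
eef_rot: [[0.0, 1.0, 0.001], [1.0, -0.0, -0.0], [-0.0, 0.001, -1.0]]
force: [1.0, 0.3, 0.5]
gripper_width: 65.4
finger_force: 0.0
```

```bash
python3 -m creep '[[-0.0005,0,-0.0025,0,0,0,80],[0,0,0,0,0,0,100],[0,0,0,0,0,0,115],[0,0,0,0,0,0,130],[0,0,0,0,0,0,150],[0,0,0,0,0,0,180],[0,0,0,0,0,0,180]]' 30
```

```text
clock: 12.12
tool_pos: [508.1, -153.4, 83.8]
eef_rot: [[-0.0, 1.0, 0.0], [1.0, 0.0, -0.0], [-0.0, 0.0, -1.0]]
force: [-0.8, 0.5, 5.1]
gripper_width: 42.4
finger_force: 30.0
```

```bash
python3 -m creep '[[0,0,0,0,0,0,255],[0,0,0.002,0,0,0,255],[0,0,0.004,0,0,0,255],[0,0,0.008,0,0,0,255],[0,0,0.012,0,0,0,255],[0,0,0.015,0,0,0,255],[0,0,0.015,0,0,0,255],[0,0,0.015,0,0,0,255],[0,0,0.015,0,0,0,255],[0,0,0.012,0,0,0,255],[0,0,0.008,0,0,0,255],[0,0,0.004,0,0,0,255],[0,0,0,0,0,0,255],[0,0,0,0,0,0,255],[0,0,0,0,0,0,255]]' 50; python3 - <<'E'
from h import *
s=capture("side");t=capture("scene")
f=lambda a,x,y:cv2.resize(a[y:y+120,x:x+100],(400,480),interpolation=cv2.INTER_CUBIC)
cv2.imwrite("pics/fin.png",np.hstack([f(s,140,120),f(t,245,85)])[:,:,::-1])
E
```

```text
clock: 14.0
tool_pos: [507.9, -153.3, 193.2]
eef_rot: [[-0.0, 1.0, -0.001], [1.0, 0.0, 0.0], [0.0, -0.001, -1.0]]
force: [0.2, -0.4, -0.7]
gripper_width: 42.0
finger_force: 50.7
```

View pics/fin.png

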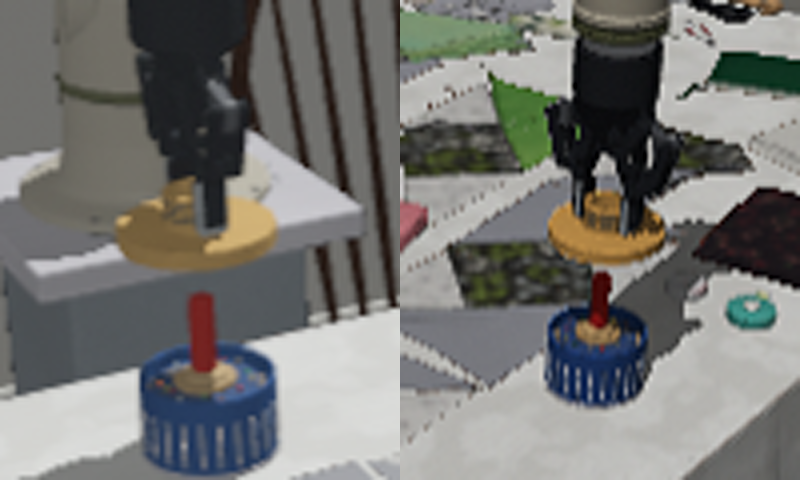

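The cover hangs level about 40 mm above the knob, and the inner lid is seated inside the tin below the rim. Handing in.

```bash
python3 -c "
from workcell import *
print(close_job())"
```

```text
the job is handed in; nothing more can be done
None
```

The job is handed in at about 14 s on the robot's clock: the inner pincushion lid is seated in the tin, and the gripper is holding the brass cover level and still, its skirt about 40 mm above the red knob.

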